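# Load the star night light's power pack and clamp it home

### The job

Lower the blue power pack upright into the dark cradle of the star night light without dropping it in, and let go of it while the clamp is still open. Then swing the hinged clamp over by its red bar and press it fully down so that it drives the pack home onto the sprung contacts and stays shut. Leave the ball, ramekin, coil and favor box where they are.

Things in the scene. Friction and masses are not known exactly. Their poses are not given: they have to be found in the camera images.
- pack_center (a point): Centre (half-way up) of the loose power pack: blue block, cream band near its foot, dark patch on top; 70 mm long (x axis) x 44 mm thick (y) x 70 mm tall (z up), about 0.15 kg. Starts upright on the table, left or right of the robot's midline. Fits the cradle either way round (half a turn).
- cradle (a point): Centre of the top of the sprung grey seat plate (when up) in the lamp's dark open-topped cradle, 34 mm above the table. Axes as lamp. Pocket inside 75 mm (x) x 49 mm (y): 2.5 mm play each side of the pack. Walls 6 mm thick, tops 18 mm above this point, sloping lips to 25 mm above. A pack resting in it unclamped has its centre 35 mm above this point.
- lamp: Star night light, fixed to the table; origin on the table under the cradle's centre; x points away from the robot to the clamp's hinge, y to the star, z up. Cream base 20 mm tall, x -80 to 80, y -75 to 205 mm. Yellow star, radius 60 mm, up to 170 mm high, at y = 140 mm, facing along x. Hinge posts 118 mm high at x = 65, y = +-60 mm.
- clamp_hinge (a point): Middle of the clamp's hinge axis (along the lamp's y axis): 65 mm along the lamp's x from the cradle's centre, 108 mm above the table. Axes as lamp. Does not move with the clamp.
- clamp_handle (a point): Centre of the clamp's red round bar: 16 mm thick, 108 mm long, along the lamp's y, 145 mm from the hinge axis. Two flat arms (10 mm) at 51 mm either side join hinge, black pressing bar (16 mm thick, 65 mm from the hinge) and red bar; 96 mm open between them, so fingers can straddle the red bar. Shut, it lies at lamp x = -80 mm, 108 mm above the table.
- clamp (a joint): Clamp angle, rad: 0 = shut at its stop, arms level over the cradle towards the robot; pi/2 = straight up; more = leaning back away from the robot (limit 2.2). Starts 1.85 to 2.05. Stiff hinge (0.38 N m): stays where left, also when shut on the pack. The pressing bar meets the pack at about 0.12 rad, then drives it down 8 mm; about 5 N at the red bar shuts it.
- seat (a joint): How far the sprung seat plate is pressed down, m. 0 = up; about 0.008 with the clamp shut on the pack. The spring pushes up 3 N when up, 6 N when 8 mm down; it carries the unclamped pack without sinking.
- favor_box: Mint plastic favor box with a white band, 66 x 66 x 54 mm, loose; origin at the centre of its underside. Bystander.
- ramekin: White ceramic ramekin, 90 mm across, 45 mm tall, loose; origin at the centre of its underside. The ball sits in it. Bystander.
- ball_center (a point): Centre of the violet rubber ball, 60 mm diameter, lying in the ramekin. Bystander.
- slinky: Upright metal slinky coil, 68 mm across, 50 mm tall, loose; origin at the centre of its underside. Bystander.

How it is judged:
On the way, in this order (a step that is already met when the one before it is completed fails the run):
1. the fingers still hold the pack as its foot goes between the cradle walls (horizontal distance between pack_center and cradle below 0.008 m and z of pack_center in the frame of cradle below 0.048 m and contact force between the fingers and pack above 0.3 N and value of joint clamp above 0.6 rad), for 0.04 s.
2. the pack stands in the open cradle, let go (horizontal distance between pack_center and cradle below 0.006 m and angle between pack_center's own z axis and vertical below 0.1 rad and angle between the x axis of pack_center and the x axis of cradle, either way round below 0.15 rad and z of pack_center in the frame of cradle below 0.04 m and contact force between the fingers and pack below 0.1 N and value of joint clamp above 0.6 rad), for 0.2 s.
3. the clamp is shut and the pack is driven home (value of joint clamp below 0.05 rad and value of joint seat above 0.005 m), for 0.2 s.
At the end, for the whole second after the job is handed in: Pack upright (0.1 rad) in the cradle, centred within 6 mm and in line within 0.15 rad, its centre 20 to 31 mm above the cradle point; clamp under 0.05 rad and seat pressed over 5 mm, all at rest; favor box, ramekin, ball and slinky within 30 mm of their starts (all of step 3 and horizontal distance between pack_center and cradle below 0.006 m and angle between pack_center's own z axis and vertical below 0.1 rad and angle between the x axis of pack_center and the x axis of cradle, either way round below 0.15 rad and z of pack_center in the frame of cradle between 0.02 and 0.031 m and linear speed of pack below 0.02 m/s and velocity of joint clamp below 0.05 rad/s and distance of each of favor_box, ramekin, slinky, ball_center from where it was at the start of the episode below 0.03 m); the robot touches nothing.
It fails at once if a bystander (ball, ramekin, slinky, favor box) is shoved more than 30 mm (distance of any of favor_box, ramekin, slinky, ball_center from where it was at the start of the episode above 0.03 m).
It also fails if it takes over 64 s, if anything falls off the work surface, if the arm or the gripper's body presses on something with over 40 N, if the wrist force passes 120 N, or if a joint passes its speed limit or range.

### The arm

A 6-joint arm with a two-finger parallel gripper is mounted at the origin on the work surface. World frame = base frame: x ahead of the robot, y to its left, z up, the work surface at z = 0. Lengths are in m, angles in rad, forces in N, time in s.
With the tool pointing down it reaches from about 0.25 to 0.725 m from the base axis. Payload 4 kg.
Tool frame: the origin (TCP) lies at the very end of the fingers, on their centre line; the grasp point (between the pads) lies 19 mm behind it; z points along the fingers, y is the line along which they close (so a half turn about z gives the same grasp; the last joint's range is limited). The gripper opens to 85 mm and grips with 20 to 120 N. Pads are 22 mm wide; open, the fingers measure 114 mm over their backs; the gripper's body (76 mm by 85 mm) begins 54 mm behind the grasp point. The pads swing forward as they close: fully open they stand 13 mm farther back than shut.
Start: joints at [1.269, 0.241, 0.005, 1.335, 0, 1.571], TCP at [0.149, 0.477, 0.208] pointing down, gripper open.
Joint ranges: [-2.72, 2.72], [-1.05, 1.87], [-1.09, 1.28], [-1.99, 2.15], [-1.42, 1.44], [-3.14, 3.14]. Speed limits (rad/s): [2.79, 2.79, 3.14, 3.14, 3.14, 3.14].

### API

Orientations are given as a unit quaternion [x, y, z, w].
In Python, from workcell import bot, vision, workorder gives the robot as it stands.
- The arm moves only by the shell command python3 -m creep 'ROWS' [OPENING]. ROWS is JSON, a list of rows, each a list of 2 entries, a list of its own where there are three numbers: the shift along the tool's x, y, z in mm, then the turn, a rotation vector about the tool's x, y, z in rad. In form: [[[dx, dy, dz], [wx, wy, wz]], ...]. A call has 1 to 12 rows; each row shifts and turns the commanded pose from where the row before left it, along the tool's axes as they then stand; what a row does not reach is not made up. A row lasts 1/8 s, in which the tool goes at most 62.5 mm and 10.7 degrees, less where a joint would pass 70% of its speed; a pose out of reach is approached as far as the arm can. A call is refused whole if a number of a shift passes 62.5 or a number of a turn 0.188, either way. A call with a gripper value outside its range is refused whole. OPENING is the finger opening in mm, from 0 to 85.4, set as the call begins (- or left out, the last holds). The fingers move at their own pace and stop on an object; the grip force is fixed at half the most. Time passes only in rows, so rows that do not move let the fingers close. It gives the time, the measured TCP pose, the force, the opening and the grip force at its end, in the units of the state.
- bot.get_obs(): the state, without advancing time (a new reading comes with each control period).
- vision.camera(name): name is "scene" or "top" or "wrist"; returns a dict with "image" (384x512x3 uint8, blue, green, red), "z_map" (384x512 float32, m along the optical axis (not along the pixel's ray), 0 where there is no reading), "K" (3x3 intrinsics, pixels), "rvec" (rotation vector, rad) and "tvec" (3), from world to camera coordinates, as OpenCV has them; the wrist camera has in their place "tool_from_camera" (4x4, takes a point from camera to tool coordinates, whose origin is the TCP and whose axes are the flange's). Camera axes: x right, y down, z forward; pixel columns grow to the right and rows downward; lengths in m; the calibration is good to about 2 mm. The wrist camera is an equidistant fisheye: a pixel r from the principal point sees the ray r / f radians off the axis. A picture is of the moment at which its call begins: read the wrist's pose just before it.
- workorder.job_done(): hands the job in; it is judged then, once.
Trained networks look in a picture, given as the dict that the camera call returned (one of the last four; its "shot" number tells which), for a name from the list of things; names that differ only in an ending like _2 or _b are one class to them, and where a whole thing is asked for, a point or a joint stands for the part that bears it (a point fixed in the world has none). Each returns a list of dicts, best first, with "score" (0 to 1); they miss things now and then, are a little off and sometimes report something else, mostly with a low value. They report only what shows in the picture. A call takes as long as a camera call.
- vision.spot_in(picture, query): "position" ([column, row] in pixels, amid what is visible of it).
- vision.place_of(picture, query): "position" ([column, row] in pixels: a listed point, or the origin of a listed thing).
The state is a dict: "clock": time; "joint_pos": joint angles; "joint_vel": joint speeds; "tau": joint torques, N m; "eef_pos": TCP position; "tool_rot": TCP orientation; "ft_force": force on the tool from outside, world axes, zero at the start; "ft_torque": the same for the moment, N m; "grip_width": finger opening in m; "grasp_force": force on a finger pad.
Only numpy, scipy, OpenCV 4.12 (cv2) and the standard library are available. Lean on these libraries where they do the work, as an engineer would, in place of code of your own. Each camera call takes 0.05 s, during which the arm holds its last target. There are 200 camera calls.

## Working session

There is one attempt and no reset: what is moved stays moved. The work goes in short steps, Python scripts to look and compute and a shell command to move; the robot and the scene stay as the last step left them, time stands still between calls to the robot, and variables do not carry over. Pictures are saved under pics/ and viewed, at most 12 in all, crops included, and the job is handed in when it is done.

```bash
mkdir -p pics; ls; cat > h.py <<'E'
import numpy as np, cv2
from scipy.spatial.transform import Rotation as R
from workcell import bot, vision, workorder
def ray(c,px):
    """world ray origin, dir for fixed cams"""
    M=R.from_rotvec(np.ravel(c["rvec"])).as_matrix(); t=np.ravel(c["tvec"])
    d=np.linalg.inv(c["K"])@np.array([px[0],px[1],1.0])
    return -M.T@t, M.T@d
def atz(c,px,z):
    o,d=ray(c,px); return o+d*(z-o[2])/d[2]
def cloud(c):
    """HxWx3 world points of fixed camera"""
    z=c["z_map"]; h,w=z.shape; u,v=np.meshgrid(np.arange(w),np.arange(h))
    d=np.stack([u,v,np.ones_like(u)],-1)@np.linalg.inv(c["K"]).T
    M=R.from_rotvec(np.ravel(c["rvec"])).as_matrix()
    P=(d*z[...,None]-np.ravel(c["tvec"]))@M
    P[z==0]=np.nan; return P
E
python3 - <<'E'
from h import *
ims=[]
for n in("top","scene"):
    c=vision.camera(n); ims.append(c["image"]); P=cloud(c)
    print(n,ray(c,(256,192))[0].round(3))
    for q in("pack_center","cradle","lamp","clamp_hinge","clamp_handle","favor_box","ramekin","slinky"):
        for r in vision.place_of(c,q)[:1]:
            u,v=r["position"]; z={"pack_center":.035,"cradle":.034,"clamp_hinge":.108}.get(q,0)
            print(q,round(r["score"],2),np.round((u,v)),atz(c,(u,v),z).round(3),P[int(v),int(u)].round(3))
cv2.imwrite("pics/a.png",np.vstack([cv2.resize(i,(400,300)) for i in ims]))
print(bot.get_obs())
E
```

```text
pics
top [ 0.49  -0.017  1.146]
pack_center 0.83 [308. 219.] [ 0.522 -0.171  0.035] [ 0.523 -0.164  0.071]
cradle 0.85 [188. 220.] [0.518 0.155 0.034] [0.519 0.158 0.035]
lamp 0.41 [176. 135.] [0.762 0.197 0.   ] [0.748 0.187 0.062]
clamp_hinge 0.81 [189. 192.] [0.588 0.141 0.108] [0.588 0.141 0.113]
clamp_handle 0.72 [184. 160.] [0.691 0.174 0.   ] [0.649 0.133 0.248]
favor_box 0.88 [241. 142.] [0.742 0.011 0.   ] [0.73  0.011 0.055]
ramekin 0.71 [176. 136.] [0.76 0.2  0.  ] [0.748 0.19  0.061]
slinky 0.68 [296. 147.] [ 0.728 -0.145  0.   ] [ 0.732 -0.146 -0.004]
scene [0.953 0.292 0.834]
pack_center 0.91 [218. 149.] [ 0.526 -0.168  0.035] [ 0.543 -0.149  0.069]
cradle 0.94 [333. 225.] [0.526 0.164 0.034] [0.524 0.163 0.033]
lamp 0.65 [332. 224.] [0.508 0.155 0.   ] [0.527 0.159 0.037]
clamp_hinge 0.71 [170. 220.] [ 0.758 -0.084  0.108] [ 0.741 -0.115  0.048]
clamp_handle 0.79 [294. 205.] [0.521 0.059 0.   ] [0.648 0.127 0.245]
favor_box 0.88 [220. 262.] [0.735 0.016 0.   ] [0.751 0.034 0.056]
ramekin 0.96 [282. 323.] [0.756 0.198 0.   ] [0.772 0.204 0.064]
slinky 0.73 [167. 222.] [ 0.736 -0.141  0.   ] [ 0.747 -0.12   0.042]
{'clock': 0.9, 'joint_pos': array([1.26899442e+00, 2.40570594e-01, 5.01318601e-03, 1.33520553e+00,
       2.85331030e-05, 1.57078924e+00]), 'joint_vel': array([ 5.20603612e-04,  8.56594944e-04, -2.46156906e-03,  1.26708191e-03,
       -5.37415888e-04, -6.64558576e-07]), 'tau': array([-2.62336025e-04, -3.72195518e+01,  2.52693790e+01,  1.05856223e-03,
        5.72932635e-06, -4.82233347e-06]), 'eef_pos': array([0.14861308, 0.47740851, 0.20802621]), 'tool_rot': array([ 1.50325405e-01,  9.88636572e-01,  1.86493909e-05, -1.15947116e-05]), 'ft_force': array([-0.56594973, -0.56946892, -0.40057091]), 'ft_torque': array([ 1.32403487e-05,  4.31070172e-02, -6.72286583e-02]), 'grasp_force': 0.0, 'grip_width': 0.08517135616350106}
```

View pics/a.png

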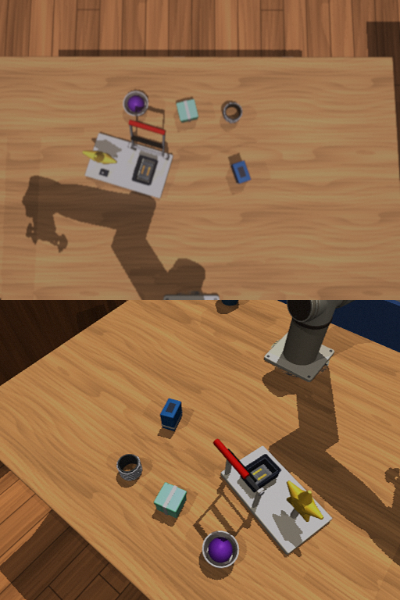

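```bash
python3 - <<'E'
from h import *
c=vision.camera("top"); P=cloud(c); im=c["image"].astype(int)
def rect(m,name):
    p=P[m][:,:2]; r=cv2.minAreaRect((p*1000).astype(np.float32)); print(name,m.sum(),np.round(r[0]),np.round(r[1]),round(r[2],1), P[m][:,2].mean().round(4),"mean",p.mean(0).round(4))
# pack top: near guess, z 0.06..0.08
m=(np.hypot(P[...,0]-.523,P[...,1]+.165)<.07)&(P[...,2]>.06)&(P[...,2]<.085); rect(m,"packtop")
# cradle walls
m=(np.hypot(P[...,0]-.52,P[...,1]-.158)<.065)&(P[...,2]>.047)&(P[...,2]<.066); rect(m,"walls")
m=(np.hypot(P[...,0]-.52,P[...,1]-.158)<.05)&(P[...,2]>.028)&(P[...,2]<.040); rect(m,"seat")
m=(np.hypot(P[...,0]-.52,P[...,1]-.2)<.35)&(P[...,2]>.014)&(P[...,2]<.024)&(P[...,1]>0); rect(m,"base")
b,g,r=im[...,0],im[...,1],im[...,2]
m=(r>120)&(g<80)&(b<80)&(P[...,2]>.1); rect(m,"red")
m=(P[...,2]>.105)&(P[...,2]<.13)&(np.hypot(P[...,0]-.58,P[...,1]-.15)<.12); rect(m,"posts"); 
n,l,s,ce=cv2.connectedComponentsWithStats(m.astype(np.uint8)); print([(s[i][4],P[l==i].mean(0).round(3)) for i in range(1,n)])
E
```

```text
packtop 441 [ 518. -170.] [69. 44.] 18.7 0.0696 mean [ 0.5175 -0.1694]
walls 372 [524. 160.] [67. 93.] 73.5 0.0557 mean [0.5235 0.1618]
seat 371 [523. 157.] [56. 75.] 73.6 0.0339 mean [0.5235 0.16  ]
base 4221 [615. 193.] [289. 337.] 68.6 0.0198 mean [0.5424 0.2238]
red 297 [641. 124.] [107.  15.] 73.3 0.2477 mean [0.6404 0.125 ]
posts 288 [582. 173.] [ 63. 194.] 5.8 0.117 mean [0.5785 0.1688]
[(np.int32(218), array([0.586, 0.142, 0.114])), (np.int32(1), array([0.582, 0.087, 0.125])), (np.int32(69), array([0.555, 0.256, 0.126]))]
```

Top/scene view: the pack is at about (240,172) in the top picture. The lamp is on the left, with its cradle at (145,168) and the open clamp leaning back. All three bystanders lie beyond x≈0.72. Lamp x sits at −16.5° and the pack's long axis at +18.7°; sizes and heights match what was given.

```bash
python3 -m creep '[[[-42,-39,0],[0,0,0]],[[-42,-39,0],[0,0,0]],[[-42,-39,0],[0,0,0]],[[-42,-39,0],[0,0,0]],[[-42,-39,0],[0,0,0]],[[-42,-39,0],[0,0,0]],[[-42,-39,0],[0,0,0]],[[-42,-39,0],[0,0,0]],[[-42,-39,0],[0,0,0]],[[-42,-39,0],[0,0,0]],[[-42,-39,0],[0,0,0]],[[-40,-40,0],[0,0,0]]]'
python3 -m creep '[[[0,0,0],[0,0,0.18]],[[0,0,0],[0,0,0.18]],[[0,0,0],[0,0,0.18]],[[0,0,0],[0,0,0.18]],[[0,0,0],[0,0,0.18]],[[0,0,0],[0,0,0.18]],[[0,0,0],[0,0,0.18]],[[0,0,0],[0,0,0.18]],[[0,0,0],[0,0,0.18]],[[0,0,0],[0,0,0.18]],[[0,0,0],[0,0,0.18]],[[0,0,0],[0,0,0.18]]]'
cat >> h.py <<'E'
def go(target,yaw):
    """shift (mm, current tool axes) and turn to bring TCP to target with tool y at yaw deg (mod 360), pointing down"""
    s=bot.get_obs(); M=R.from_quat(s["tool_rot"]).as_matrix()
    d=M.T@(np.array(target)-s["eef_pos"])*1000
    y=np.deg2rad(yaw); ty=np.array([np.cos(y),np.sin(y),0]); tz=np.array([0,0,-1.]); G=np.stack([np.cross(ty,tz),ty,tz],1)
    print("t",round(s["clock"],2),"pos",s["eef_pos"].round(4),"yaw",np.rad2deg(np.arctan2(M[1,1],M[0,1])).round(1),"j6",s["joint_pos"][5].round(2),"-> shift",d.round(1),"turn",R.from_matrix(M.T@G).as_rotvec().round(3),"w",s["grip_width"].round(4),"F",s["ft_force"].round(1))
def wcloud():
    """wrist cam: dict, HxWx3 world points"""
    s=bot.get_obs(); c=vision.camera("wrist"); K=c["K"]; z=c["z_map"]; h,w=z.shape
    u,v=np.meshgrid(np.arange(w),np.arange(h)); x=(u-K[0,2])/K[0,0]; y=(v-K[1,2])/K[1,1]; th=np.hypot(x,y)+1e-9
    d=np.stack([x/th*np.tan(th),y/th*np.tan(th),np.ones_like(x)],-1)
    p=d*z[...,None]; p[(z==0)|(th>1.45)]=np.nan
    T=c["tool_from_camera"]; p=p@T[:3,:3].T+T[:3,3]
    return c,p@R.from_quat(s["tool_rot"]).as_matrix().T+s["eef_pos"]
def rect(P,m,name):
    p=P[m]; r=cv2.minAreaRect((p[:,:2]*1000).astype(np.float32)); print(name,m.sum(),np.round(r[0],1),np.round(r[1],1),round(r[2],1),"z",np.median(p[:,2]).round(4),"mean",p.mean(0).round(4))
E
python3 -c "
from h import *
go([.518,-.170,.12],-71.3)"
```

```text
clock: 2.45
eef_pos: [0.4894, -0.1215, 0.2081]
tool_rot: [0.15, 0.989, 0.0, 0.0]
ft_force: [0.4, 0.4, -0.0]
grip_width: 0.0852
grasp_force: 0.0
clock: 3.95
eef_pos: [0.4885, -0.1196, 0.208]
tool_rot: [0.944, 0.331, -0.0, -0.0]
ft_force: [-0.0, 0.8, 0.0]
grip_width: 0.0852
grasp_force: 0.0Traceback (most recent call last):
  File "<string>", line 3, in <module>
    go([.518,-.170,.12],-71.3)
    ~~^^^^^^^^^^^^^^^^^^^^^^^^
  File "h.py", line 23, in go
    print("t",round(s["clock"],2),"pos",s["eef_pos"].round(4),"yaw",np.rad2deg(np.arctan2(M[1,1],M[0,1])).round(1),"j6",s["joint_pos"][5].round(2),"-> shift",d.round(1),"turn",R.from_matrix(M.T@G).as_rotvec().round(3),"w",s["grip_width"].round(4),"F",s["ft_force"].round(1))
                                                                                                                                                                                                                              ^^^^^^^^^^^^^^^^^^^^^
AttributeError: 'float' object has no attribute 'round'
```

```bash
sed -i 's/s\["grip_width"\].round(4)/round(s["grip_width"],4)/' h.py
python3 - <<'E'
from h import *
go([.518,-.170,.12],-71.3)
c,P=wcloud(); cv2.imwrite("pics/b.png",c["image"])
m=(np.hypot(P[...,0]-.518,P[...,1]+.17)<.06)&(P[...,2]>.06)&(P[...,2]<.08); rect(P,m,"pack")
print([(r["score"],np.round(r["position"])) for r in vision.place_of(c,"pack_center")[:2]])
E
```

```text
t 3.95 pos [ 0.4885 -0.1196  0.208 ] yaw -51.4 j6 2.23 -> shift [-8.4 57.8 88. ] turn [-0.     0.     0.347] w 0.0852 F [-0.   0.8  0. ]
pack 2536 [ 518.6 -170.5] [70.3 45. ] 19.1 z 0.0698 mean [ 0.5195 -0.1685  0.0696]
[(0.74, array([306., 172.])), (0.52, array([387.,  34.]))]
```

View pics/b.png

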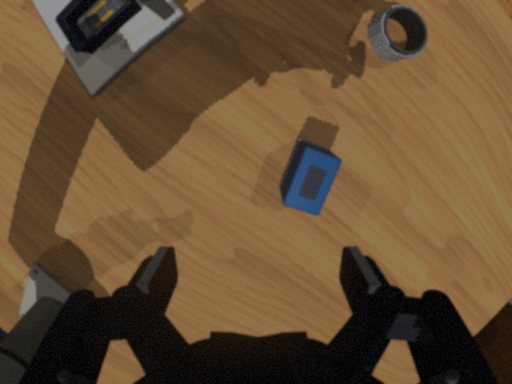

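The wrist view shows the pack top at (313,178) between the fingers and clear of the slinky at (398,32). The refined centre is (0.5186, −0.1705) with the long axis at 19°.

```bash
python3 -m creep '[[[-4,29,20],[0,0,0]],[[-4,29,20],[0,0,0]],[[0,0,0],[0,0,0.172]],[[0,0,0],[0,0,0.172]],[[0,0,0],[0,0,0]]]'
python3 -c "
from h import *
go([.5186,-.1705,.032],-71.0)"
```

```text
clock: 4.68
eef_pos: [0.5188, -0.1698, 0.1678]
tool_rot: [0.986, 0.169, -0.0, -0.0]
ft_force: [-0.3, -0.6, 1.3]
grip_width: 0.0852
grasp_force: 0.0
t 4.67 pos [ 0.5188 -0.1698  0.1678] yaw -70.5 j6 2.49 -> shift [ -0.3   0.6 135.8] turn [-0.     0.     0.008] w 0.0852 F [-0.3 -0.6  1.3]
```

```bash
python3 -m creep '[[[0,0.6,45],[0,0,0.008]],[[0,0,45],[0,0,0]],[[0,0,30],[0,0,0]],[[0,0,16],[0,0,0]],[[0,0,0],[0,0,0]]]'
python3 -m creep '[[[0,0,0],[0,0,0]],[[0,0,0],[0,0,0]],[[0,0,0],[0,0,0]],[[0,0,0],[0,0,0]],[[0,0,0],[0,0,0]],[[0,0,0],[0,0,0]]]' 30
python3 -m creep '[[[0,0,-10],[0,0,0]],[[0,0,-30],[0,0,0]],[[0,0,-40],[0,0,0]],[[0,0,-40],[0,0,0]],[[0,0,-20],[0,0,0]]]' 30
python3 - <<'E'
from h import *
go([.40,.19,.172],73.5)
c,P=wcloud(); cv2.imwrite("pics/c.png",c["image"])
E
```

```text
clock: 5.3
eef_pos: [0.5183, -0.17, 0.0313]
tool_rot: [0.986, 0.164, -0.001, -0.0]
ft_force: [-0.6, -0.0, 0.7]
grip_width: 0.0854
grasp_force: 0.0
clock: 6.05
eef_pos: [0.5202, -0.1705, 0.0337]
tool_rot: [0.987, 0.163, 0.001, 0.001]
ft_force: [-0.4, 1.5, 6.2]
grip_width: 0.0424
grasp_force: 61.6
clock: 6.68
eef_pos: [0.5198, -0.1707, 0.1749]
tool_rot: [0.987, 0.163, 0.002, 0.001]
ft_force: [0.3, 0.2, -2.2]
grip_width: 0.0421
grasp_force: 61.3
t 6.67 pos [ 0.5198 -0.1707  0.1749] yaw -71.2 j6 2.5 -> shift [   2.7 -380.1    2.1] turn [ 4.000e-03  2.000e-03 -2.526e+00] w 0.0421 F [ 0.3  0.2 -2.2]
```

View pics/c.png

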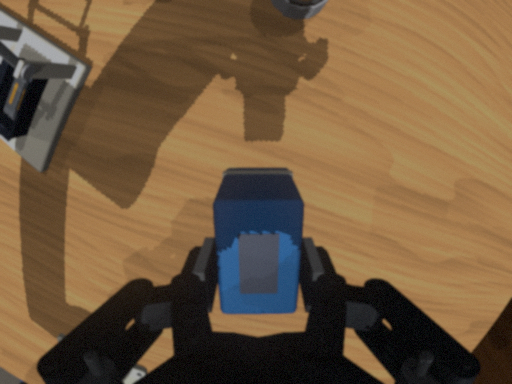

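The pack is held straight and centred between the pads, with its dark patch at (258,265). Moving to a staging point in front of the cradle and turning there.

```bash
python3 -m creep '[[[0,-30,0],[0,0,0]],[[0,-50,0],[0,0,0]],[[0,-50,0],[0,0,0]],[[0,-50,0],[0,0,0]],[[0,-50,0],[0,0,0]],[[0,-50,0],[0,0,0]],[[0,-50,0],[0,0,0]],[[0,-40,0],[0,0,0]],[[0,-10,0],[0,0,0]]]'
python3 -m creep '[[[0,0,0],[0,0,-0.1]],[[0,0,0],[0,0,-0.18]],[[0,0,0],[0,0,-0.18]],[[0,0,0],[0,0,-0.18]],[[0,0,0],[0,0,-0.18]],[[0,0,0],[0,0,-0.18]],[[0,0,0],[0,0,-0.18]],[[0,0,0],[0,0,-0.18]],[[0,0,0],[0,0,-0.18]],[[0,0,0],[0,0,-0.18]],[[0,0,0],[0,0,-0.18]],[[0,0,0],[0,0,-0.18]]]'
python3 -m creep '[[[0,0,0],[0,0,-0.18]],[[0,0,0],[0,0,-0.18]],[[0,0,0],[0,0,-0.09]],[[0,0,0],[0,0,0]],[[0,0,0],[0,0,0]]]'
python3 - <<'E'
from h import *
go([.524,.160,.172],73.5)
c,P=wcloud(); cv2.imwrite("pics/d.png",c["image"]); np.save("P.npy",P)
s=bot.get_obs()
d=np.hypot(P[...,0]-s["eef_pos"][0],P[...,1]-s["eef_pos"][1])
b=c["image"][...,0].astype(int)-c["image"][...,2]
m=(d<.05)&(abs(P[...,2]-s["eef_pos"][2]-.036)<.006); rect(P,m,"packtop")
for v in vision.place_of(c,"cradle")[:1]: print(v, P[int(v["position"][1]),int(v["position"][0])])
near=np.hypot(P[...,0]-.524,P[...,1]-.16)
rect(P,(near<.05)&(abs(P[...,2]-.034)<.005),"seat"); rect(P,(near<.075)&(P[...,2]>.047)&(P[...,2]<.066),"walls")
E
```

```text
clock: 7.85
eef_pos: [0.4058, 0.1627, 0.1719]
tool_rot: [0.983, 0.181, -0.003, -0.011]
ft_force: [-0.5, 0.6, -1.8]
grip_width: 0.0423
grasp_force: 61.6
clock: 9.35
eef_pos: [0.4068, 0.1608, 0.172]
tool_rot: [0.341, 0.94, 0.008, -0.008]
ft_force: [-0.6, -0.4, -1.3]
grip_width: 0.0425
grasp_force: 61.6
clock: 9.98
eef_pos: [0.4065, 0.1616, 0.1721]
tool_rot: [0.125, 0.992, 0.01, -0.006]
ft_force: [-0.5, -0.2, -2.2]
grip_width: 0.0424
grasp_force: 61.6
t 9.97 pos [0.4065 0.1616 0.1721] yaw 75.6 j6 0.61 -> shift [-114.2   27.6   -0.9] turn [ 0.018 -0.014  0.037] w 0.0424 F [-0.5 -0.2 -2.2]
packtop 10538 [406.9 160.1] [69.5 70.3] 75.0 z 0.2086 mean [0.4018 0.1614 0.2085]
seat 3 [491.3 197. ] [2.6 0.1] 65.1 z 0.0303 mean [0.4914 0.197  0.0301]
walls 119 [561.7 177.4] [10.9 30.2] 66.1 z 0.0547 mean [0.5661 0.1742 0.0547]
```

View pics/d.png

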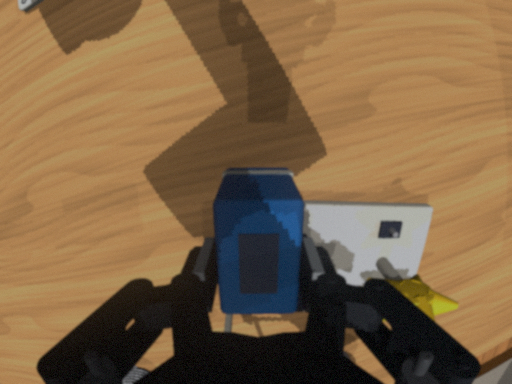

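The pack is aligned but tilted by about 1°, which I will level. The wrist camera faces away from the cradle, so I'll refine its pose from the fixed cameras.

```bash
python3 - <<'E'
from h import *
for n in("top","scene"):
    c=vision.camera(n); P=cloud(c)
    near=np.hypot(P[...,0]-.524,P[...,1]-.16)
    m=(near<.07)&(P[...,2]>.046)&(P[...,2]<.066); rect(P,m,n+" walls")
    m2=(near<.055)&(abs(P[...,2]-.034)<.004); rect(P,m2,"seat")
    a=np.deg2rad(-16.5); ux=np.array([np.cos(a),np.sin(a)]); uy=np.array([-ux[1],ux[0]])
    for k,M_ in(("w",m),("s",m2)):
        q=P[M_][:,:2]-[.524,.16]; print(k,[np.percentile(q@u,[1,5,50,95,99]).round(4).tolist() for u in(ux,uy)])
    for v in vision.place_of(c,"cradle")[:1]: print(v["score"],atz(c,v["position"],.034).round(4))
    if n=="scene": cv2.imwrite("pics/e.png",cv2.resize(c["image"][140:320,240:440],(600,540)))
E
```

```text
top walls 374 [523.5 159.7] [67.6 93. ] 73.6 z 0.056 mean [0.5239 0.162  0.0556]
seat 328 [522.8 157. ] [55.8 75. ] 73.7 z 0.0339 mean [0.5232 0.1603 0.034 ]
w [[-0.0463, -0.0446, -0.0009, 0.0439, 0.0457], [-0.0334, -0.0324, 0.0048, 0.0315, 0.0327]]
s [[-0.0327, -0.0297, -0.0013, 0.0288, 0.0322], [-0.0307, -0.0182, -0.0001, 0.0189, 0.0244]]
0.89 [0.5251 0.1488 0.034 ]
scene walls 446 [517.9 161.3] [67.8 84.7] 72.7 z 0.056 mean [0.5059 0.1625 0.0555]
seat 481 [525.1 162.2] [56.9 86.1] 73.4 z 0.0346 mean [0.5186 0.163  0.0344]
w [[-0.0476, -0.0449, -0.0242, 0.025, 0.0329], [-0.0338, -0.0319, -0.0076, 0.0319, 0.033]]
s [[-0.0393, -0.0385, -0.0071, 0.042, 0.0432], [-0.0254, -0.0241, 0.0012, 0.0299, 0.0305]]
0.89 [0.5168 0.1571 0.034 ]
```

View pics/e.png

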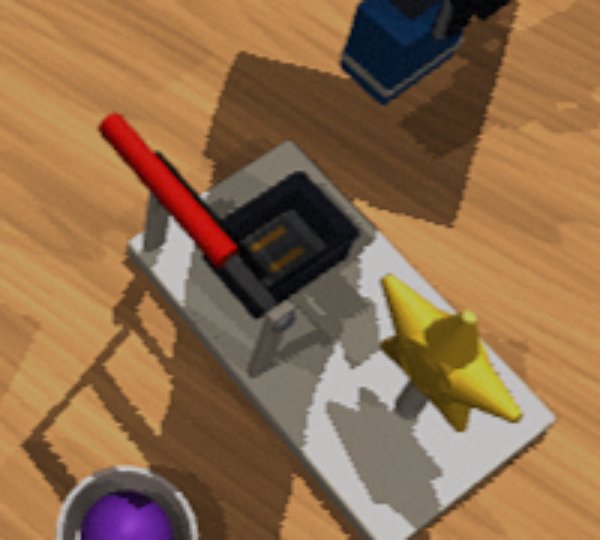

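Scene crop: the cradle opening is clear at (285,240), the red bar runs (115,120)–(225,255), and the pack hangs in front. Cradle ≈ (0.5233, 0.1600), axis −16.5°. Checking where the pack sits in the tool frame from the stored wrist cloud.

```bash
python3 - <<'E'
from h import *
P=np.load("P.npy"); s=bot.get_obs(); M=R.from_quat(s["tool_rot"]).as_matrix()
Q=(P-s["eef_pos"])@M
m=(abs(Q[...,1])<.015)&(abs(Q[...,0])<.06)&(Q[...,2]<-.030)&(Q[...,2]>-.042)
print(m.sum(),np.percentile(Q[m][:,0],[0,1,50,99,100]).round(4),Q[m][:,2].mean().round(4))
A=np.c_[Q[m][:,:2],np.ones(m.sum())]; print(np.linalg.lstsq(A,Q[m][:,2],rcond=None)[0].round(4))
u=np.deg2rad(-16.5); 
go([.5233,.1600,.172],73.5)
E
```

```text
6998 [-0.0361 -0.034   0.0065  0.0337  0.0344] -0.0363
[ 0.0158  0.0153 -0.0364]
t 10.28 pos [0.4063 0.1624 0.1722] yaw 75.8 j6 0.61 -> shift [-114.    26.4   -0.8] turn [ 0.019 -0.014  0.04 ] w 0.0421 F [-0.  -0.3 -1.8]
```

```bash
python3 - <<'E'
from h import *
P=np.load("P.npy")
m=(abs(P[...,2])<.02)&(np.hypot(P[...,0]-.35,P[...,1]-.2)<.2)
def fit(m):
    p=P[m]; c=p.mean(0); x,r,_,_=np.linalg.lstsq(np.c_[p[:,:2]-c[:2],np.ones(len(p))],p[:,2],rcond=None); print(len(p),c.round(3),x.round(4))
fit(m)
s=bot.get_obs(); M=R.from_quat(s["tool_rot"]).as_matrix(); Q=(P-s["eef_pos"])@M
fit((abs(Q[...,1])<.015)&(abs(Q[...,0])<.03)&(Q[...,2]<-.030)&(Q[...,2]>-.042))
E
```

```text
61439 [0.339 0.198 0.001] [0.0198 0.0008 0.0006]
5924 [0.404 0.162 0.209] [-0.0081  0.0043  0.2088]
```

```bash
python3 -m creep '[[[0,0,0],[0.019,-0.014,0.04]],[[-20,4,0],[0,0,0]],[[-30,7,0],[0,0,0]],[[-30,7,0],[0,0,0]],[[-24,5,0],[0,0,0]],[[-6,1,0],[0,0,0]],[[0,0,0],[0,0,0]],[[0,0,0],[0,0,0]]]'
python3 - <<'E'
from h import *
go([.5228,.1601,.115],73.5)
E
```

```text
clock: 11.28
eef_pos: [0.5176, 0.1543, 0.1722]
tool_rot: [0.143, 0.99, -0.0, -0.0]
ft_force: [-0.3, -0.6, -1.1]
grip_width: 0.0422
grasp_force: 61.6
t 11.28 pos [0.5176 0.1543 0.1722] yaw 73.5 j6 0.58 -> shift [-3.4  7.1 57.2] turn [-0.001 -0.001  0.001] w 0.0422 F [-0.3 -0.6 -1.1]
```

```bash
python3 -m creep '[[[-3.4,7.1,0],[0,0,0]],[[0,0,20],[0,0,0]],[[0,0,25],[0,0,0]],[[0,0,12],[0,0,0]],[[0,0,0],[0,0,0]],[[0,0,0],[0,0,0]]]'
python3 - <<'E'
from h import *
go([.5228,.1601,.095],73.5)
c=vision.camera("scene"); cv2.imwrite("pics/f.png",cv2.resize(c["image"][120:280,260:420],(600,600)))
E
```

```text
clock: 12.02
eef_pos: [0.5245, 0.1604, 0.1162]
tool_rot: [0.143, 0.99, 0.0, 0.001]
ft_force: [0.3, 0.5, -2.4]
grip_width: 0.0421
grasp_force: 61.6
t 12.03 pos [0.5245 0.1604 0.1162] yaw 73.5 j6 0.58 -> shift [ 1.6 -0.8 21.2] turn [0.001 0.001 0.   ] w 0.0421 F [ 0.3  0.5 -2.4]
```

View pics/f.png

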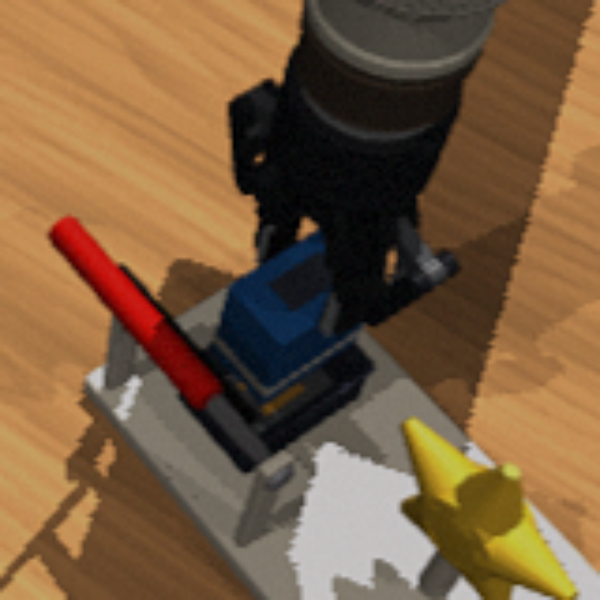

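The pack hangs square over the open pocket, with its cream band at (290,380) just above the lips. Lowering in steps and watching the force.

```bash
python3 -m creep '[[[1.5,-0.7,5],[0,0,0]],[[0,0,8],[0,0,0]],[[0,0,6],[0,0,0]],[[0,0,4],[0,0,0]],[[0,0,0],[0,0,0]]]'
python3 -m creep '[[[0,0,4],[0,0,0]],[[0,0,4],[0,0,0]],[[0,0,3],[0,0,0]],[[0,0,0],[0,0,0]]]'
python3 - <<'E'
from h import *
go([.5228,.1601,.0677],73.5)
E
```

```text
clock: 12.7
eef_pos: [0.5218, 0.1597, 0.0917]
tool_rot: [0.143, 0.99, -0.0, -0.001]
ft_force: [-0.2, 0.4, -1.9]
grip_width: 0.0426
grasp_force: 61.6
clock: 13.2
eef_pos: [0.5219, 0.1597, 0.0808]
tool_rot: [0.143, 0.99, -0.0, -0.0]
ft_force: [0.6, 0.1, -1.9]
grip_width: 0.0424
grasp_force: 61.6
t 13.2 pos [0.5219 0.1597 0.0808] yaw 73.5 j6 0.58 -> shift [-0.8  0.6 13.1] turn [-0.001 -0.001  0.   ] w 0.0424 F [ 0.6  0.1 -1.9]
```

```bash
python3 -m creep '[[[-0.4,0.3,4],[0,0,0]],[[0,0,4],[0,0,0]],[[0,0,2],[0,0,0]],[[0,0,1],[0,0,0]],[[0,0,0],[0,0,0]]]'
python3 -m creep '[[[0,0,1],[0,0,0]],[[0,0,0.5],[0,0,0]],[[0,0,0],[0,0,0]]]'
```

```text
clock: 13.82
eef_pos: [0.5226, 0.16, 0.0702]
tool_rot: [0.143, 0.99, -0.0, -0.0]
ft_force: [-1.2, -0.0, -2.0]
grip_width: 0.0426
grasp_force: 61.6
clock: 14.2
eef_pos: [0.5226, 0.16, 0.0687]
tool_rot: [0.143, 0.99, -0.0, -0.0]
ft_force: [0.7, 0.5, -2.2]
grip_width: 0.0425
grasp_force: 61.6
```

```bash
python3 -m creep '[[[0,0,0.7],[0,0,0]],[[0,0,0.5],[0,0,0]],[[0,0,0],[0,0,0]]]'
python3 -m creep '[[[0,0,0],[0,0,0]],[[0,0,0],[0,0,0]],[[0,0,0],[0,0,0]],[[0,0,0],[0,0,0]],[[0,0,0],[0,0,0]]]' 70
python3 -m creep '[[[0,0,-15],[0,0,0]],[[0,0,-40],[0,0,0]],[[0,0,-50],[0,0,0]],[[0,0,-30],[0,0,0]],[[0,0,0],[0,0,0]]]'
python3 - <<'E'
from h import *
go([.40,.195,.22],73.5)
c,P=wcloud(); s=bot.get_obs()
m=(np.hypot(P[...,0]-.523,P[...,1]-.16)<.055)&(P[...,2]>.09)&(P[...,2]<.12); rect(P,m,"packtop")
c=vision.camera("scene"); cv2.imwrite("pics/g.png",cv2.resize(c["image"][120:280,260:420],(600,600)))
E
```

```text
clock: 14.58
eef_pos: [0.5228, 0.16, 0.0678]
tool_rot: [0.143, 0.99, -0.0, 0.0]
ft_force: [0.0, -0.2, 0.0]
grip_width: 0.0422
grasp_force: 61.8
clock: 15.2
eef_pos: [0.5227, 0.16, 0.0675]
tool_rot: [0.143, 0.99, -0.0, -0.0]
ft_force: [0.1, 0.3, -0.3]
grip_width: 0.0701
grasp_force: 0.0
clock: 15.82
eef_pos: [0.5248, 0.1607, 0.2068]
tool_rot: [0.143, 0.99, 0.002, 0.004]
ft_force: [0.5, -0.1, -0.9]
grip_width: 0.07
grasp_force: 0.0
t 15.82 pos [0.5248 0.1607 0.2068] yaw 73.5 j6 0.58 -> shift [129.4  -2.5 -14. ] turn [0.004 0.007 0.   ] w 0.07 F [ 0.5 -0.1 -0.9]
packtop 3282 [523.6 158.5] [44.2 69.6] 73.6 z 0.1039 mean [0.5212 0.1591 0.1037]
```

View pics/g.png

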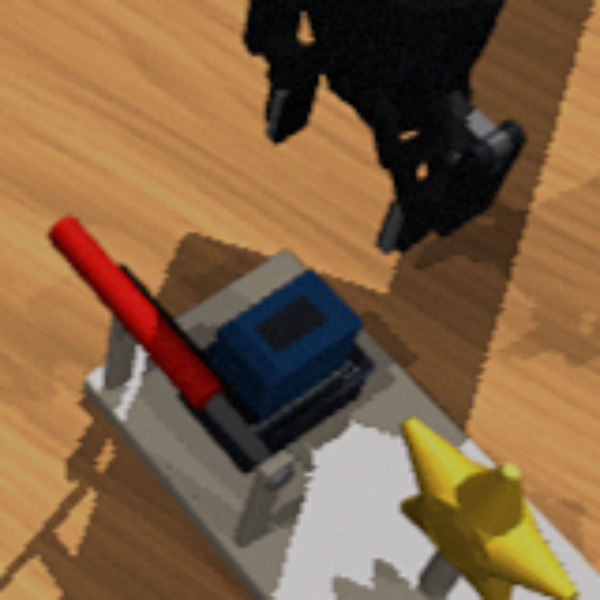

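The pack is seated square in the cradle at (290,330) with its top at 0.104 m as expected, and it has been let go. Next: rise, turn to straddle the red bar.

```bash
python3 -m creep '[[[0,0,-35],[0.004,0.007,0]],[[0,0,-40],[0,0,0]],[[0,0,0],[0,0,0]]]' 50
python3 -m creep '[[[0,0,0],[0,0,0.175]],[[0,0,0],[0,0,0.175]],[[0,0,0],[0,0,0.175]],[[0,0,0],[0,0,0.175]],[[0,0,0],[0,0,0.175]],[[0,0,0],[0,0,0.175]],[[0,0,0],[0,0,0.175]],[[0,0,0],[0,0,0.175]],[[0,0,0],[0,0,0.171]],[[0,0,0],[0,0,0]],[[0,0,0],[0,0,0]]]'
python3 - <<'E'
from h import *
go([.6405,.125,.285],-16.5)
c=vision.camera("top"); P=cloud(c); im=c["image"].astype(int)
m=(im[...,2]>120)&(im[...,1]<80)&(im[...,0]<80)&(P[...,2]>.1); rect(P,m,"red")
E
```

```text
clock: 16.3
eef_pos: [0.5241, 0.1604, 0.2795]
tool_rot: [0.143, 0.99, -0.001, -0.002]
ft_force: [0.4, 0.0, -0.4]
grip_width: 0.0498
grasp_force: 0.0
clock: 17.68
eef_pos: [0.5225, 0.16, 0.2763]
tool_rot: [0.801, 0.599, -0.005, -0.002]
ft_force: [0.2, 0.1, -0.1]
grip_width: 0.05
grasp_force: 0.0
t 17.68 pos [0.5225 0.16   0.2763] yaw -16.4 j6 2.15 -> shift [ -0.3 123.   -9.8] turn [-0.009  0.005  0.002] w 0.05 F [ 0.2  0.1 -0.1]
red 175 [634.7 104.3] [64.7 15. ] 73.5 z 0.2478 mean [0.6342 0.1027 0.2477]
```

```bash
python3 -m creep '[[[0,0,-10],[-0.009,0.005,0]],[[0,25,0],[0,0,0]],[[0,40,0],[0,0,0]],[[0,38,0],[0,0,0]],[[0,20,0],[0,0,0]],[[0,0,0],[0,0,0]],[[0,0,0],[0,0,0]]]' 50
python3 - <<'E'
from h import *
go([.6405,.125,.218],-16.5)
c,P=wcloud(); cv2.imwrite("pics/i.png",c["image"]); im=c["image"].astype(int)
m=(im[...,2]>100)&(im[...,1]<70)&(im[...,0]<70)&(P[...,2]>.1); rect(P,m,"red")
E
```

```text
clock: 18.6
eef_pos: [0.6405, 0.1254, 0.2882]
tool_rot: [0.801, 0.599, 0.001, 0.0]
ft_force: [0.6, -0.2, -1.1]
grip_width: 0.0497
grasp_force: 0.0
t 18.6 pos [0.6405 0.1254 0.2882] yaw -16.5 j6 2.05 -> shift [-0.5 -0.  70.2] turn [ 0.002 -0.001  0.   ] w 0.0497 F [ 0.6 -0.2 -1.1]
red 1926 [641.8 124.7] [106.1  15.3] 72.6 z 0.2483 mean [0.6433 0.1258 0.2479]
```

View pics/i.png

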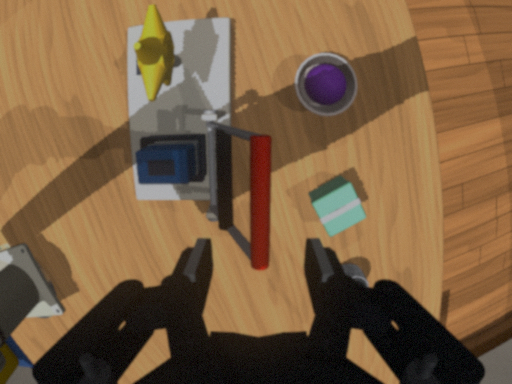

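The red bar is between the fingers (wrist fit centre 0.642, 0.125); the ramekin and favor box are well off to the right. Descending to straddle it, then pulling it along the arc.

```bash
python3 -m creep '[[[0,0,20],[0,0,0]],[[0,0,30],[0,0,0]],[[0,0,20],[0,0,0]],[[0,0,0],[0,0,0]]]' 50
python3 -m creep '[[[0,0,0],[0,0,0]],[[0,-8,0],[0,0,0]],[[0,-15,0],[0,0,0]],[[0,-15,0],[0,0,0]],[[0,-15,0],[0,0,0]],[[0,-11,0],[0,0,0]],[[0,0,0],[0,0,0]]]' 32
python3 - <<'E'
from h import *
u=np.array([.959,-.284]);C=np.array([.5233,.160])
go([*(C-.053*u),.179],-16.5)
c=vision.camera("scene"); cv2.imwrite("pics/j.png",cv2.resize(c["image"][60:280,200:420],(600,600)))
E
```

```text
clock: 19.15
eef_pos: [0.6392, 0.1255, 0.2167]
tool_rot: [0.801, 0.599, -0.001, -0.0]
ft_force: [-0.1, 0.7, 0.9]
grip_width: 0.0501
grasp_force: 0.0
clock: 20.02
eef_pos: [0.5791, 0.1438, 0.2186]
tool_rot: [0.801, 0.599, 0.001, 0.0]
ft_force: [-0.8, 0.1, 0.4]
grip_width: 0.0319
grasp_force: 0.0
t 20.02 pos [0.5791 0.1438 0.2186] yaw -16.5 j6 2.1 -> shift [  -0.3 -111.2   39.3] turn [ 0.002 -0.002  0.001] w 0.0319 F [-0.8  0.1  0.4]
```

View pics/j.png

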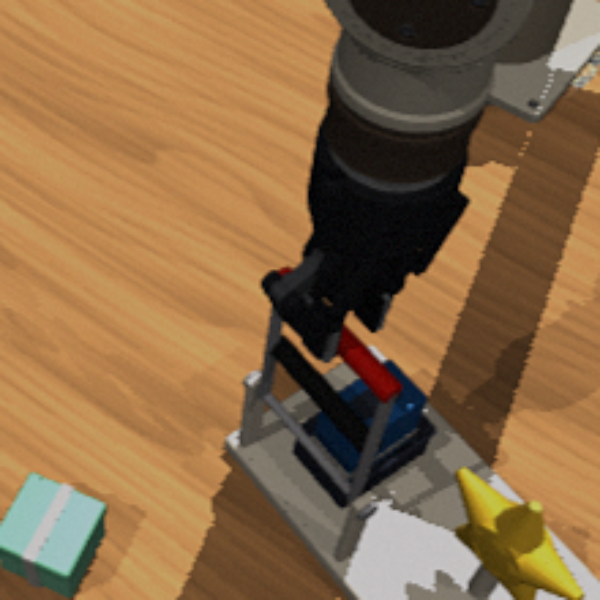

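The clamp has followed to nearly upright, with the red bar at (365,360) between the fingers. Continuing the arc to about 0.7 rad.

```bash
python3 -m creep '[[[0,-10,0],[0,0,0]],[[0,-14,0],[0,0,0]],[[0,-14,1],[0,0,0]],[[0,-14,3],[0,0,0]],[[0,-13,4],[0,0,0]],[[0,-13,6],[0,0,0]],[[0,-12,8],[0,0,0]],[[0,-12,9],[0,0,0]],[[0,-9,8],[0,0,0]],[[0,0,0],[0,0,0]],[[0,0,0],[0,0,0]]]'
python3 - <<'E'
from h import *
u=np.array([.959,-.284]);C=np.array([.5233,.160])
go([*(C-.053*u),.179],-16.5)
c=vision.camera("top"); P=cloud(c); im=c["image"].astype(int)
m=(im[...,2]>120)&(im[...,1]<80)&(im[...,0]<80)&(P[...,2]>.1); rect(P,m,"red")
print(((P[m][:,:2]-C)@u).mean())
E
```

```text
clock: 21.45
eef_pos: [0.4732, 0.1746, 0.1778]
tool_rot: [0.801, 0.598, 0.0, 0.001]
ft_force: [1.3, -1.1, -1.8]
grip_width: 0.0322
grasp_force: 1.5
t 21.45 pos [0.4732 0.1746 0.1778] yaw -16.5 j6 2.21 -> shift [ 0.2 -0.8 -1.2] turn [ 0.001  0.    -0.   ] w 0.0322 F [ 1.3 -1.1 -1.8]
red 0 [0. 0.] [0. 0.] 0.0 z nan mean [nan nan nan]
nan
  return _methods._mean(a, axis=axis, dtype=dtype,
  ret = ret.dtype.type(ret / rcount)
h.py:33: RuntimeWarning: Mean of empty slice.
  p=P[m]; r=cv2.minAreaRect((p[:,:2]*1000).astype(np.float32)); print(name,m.sum(),np.round(r[0],1),np.round(r[1],1),round(r[2],1),"z",np.median(p[:,2]).round(4),"mean",p.mean(0).round(4))
  ret = um.true_divide(
<stdin>:6: RuntimeWarning: Mean of empty slice.
```

```bash
python3 -m creep '[[[0,0,0],[0,0,0]],[[0,0,0],[0,0,0]],[[0,0,-20],[0,0,0]],[[0,0,-35],[0,0,0]],[[0,0,-30],[0,0,0]],[[0,0,0],[0,0,0]],[[0,0,0],[0,0,0]]]' 50
python3 - <<'E'
from h import *
u=np.array([.959,-.284]);C=np.array([.5233,.160])
c,P=wcloud(); im=c["image"].astype(int)
m=(im[...,2]>100)&(im[...,1]<70)&(im[...,0]<70)&(P[...,2]>.1); rect(P,m,"red")
p=P[m]; print("lamp x",((p[:,:2]-C)@u).mean(), "a",np.arcsin((np.median(p[:,2])-.008-.108)/.145))
m=(np.hypot(P[...,0]-.523,P[...,1]-.16)<.055)&(P[...,2]>.098)&(P[...,2]<.11); rect(P,m,"packtop")
go([*(C-.05*u),.23],-16.5)
E
```

```text
clock: 22.38
eef_pos: [0.4728, 0.1749, 0.2629]
tool_rot: [0.801, 0.598, 0.0, 0.0]
ft_force: [-0.7, 0.1, -0.5]
grip_width: 0.0501
grasp_force: 0.0
red 1481 [481.8 172.8] [106.5  14.6] 73.1 z 0.2091 mean [0.4828 0.175  0.209 ]
lamp x -0.04310738095218035 a 0.697022696301611
packtop 1438 [526.6 158.2] [42.4 65.4] 74.0 z 0.104 mean [0.5172 0.1617 0.1039]
t 22.43 pos [0.4725 0.1747 0.2624] yaw -16.5 j6 2.21 -> shift [ 0.3  2.9 32.4] turn [0. 0. 0.] w 0.05 F [-0.3 -0.  -0.7]
```

The clamp stands at 0.70 rad. Closing the fingers and pressing on top of the bar, following its arc.

```bash
python3 -m creep '[[[0,6,0],[0,0,0]],[[0,0,0],[0,0,0]],[[0,0,0],[0,0,0]],[[0,0,10],[0,0,0]],[[0,0,20],[0,0,0]],[[0,0,15],[0,0,0]],[[0,0,0],[0,0,0]]]' 0
python3 -m creep '[[[0,-1,8],[0,0,0]],[[0,-5,8],[0,0,0]],[[0,-5,8],[0,0,0]],[[0,-5,8],[0,0,0]],[[0,-4,8],[0,0,0]],[[0,-4,8],[0,0,0]],[[0,-3.5,9],[0,0,0]],[[0,-2,9],[0,0,0]],[[0,0,0],[0,0,0]]]'
python3 - <<'E'
from h import *
u=np.array([.959,-.284]);C=np.array([.5233,.160])
go([*(C-.079*u),.1334],-16.5)
E
```

```text
clock: 23.3
eef_pos: [0.478, 0.1728, 0.2168]
tool_rot: [0.801, 0.598, -0.001, 0.0]
ft_force: [0.6, -0.6, -0.2]
grip_width: -0.0002
grasp_force: 0.0
clock: 24.42
eef_pos: [0.4502, 0.1814, 0.1514]
tool_rot: [0.801, 0.598, 0.0, 0.0]
ft_force: [0.3, -0.3, -0.6]
grip_width: -0.0001
grasp_force: 0.0
t 24.43 pos [0.4502 0.1814 0.1514] yaw -16.5 j6 2.24 -> shift [ 0.3 -2.9 18. ] turn [0.001 0.    0.   ] w -0.0001 F [ 0.3 -0.3 -0.6]
```

```bash
python3 -m creep '[[[0,-2,6],[0,0,0]],[[0,-1,6],[0,0,0]],[[0,0,5],[0,0,0]],[[0,0,4],[0,0,0]],[[0,0,0],[0,0,0]]]'
python3 - <<'E'
from h import *
u=np.array([.959,-.284]);C=np.array([.5233,.160])
go([*(C-.080*u),.116],-16.5)
c=vision.camera("scene"); P=cloud(c); im=c["image"].astype(int)
m=(im[...,2]>100)&(im[...,1]<70)&(im[...,0]<70)&(np.hypot(P[...,0]-.45,P[...,1]-.18)<.1)
if m.any(): rect(P,m,"red")
cv2.imwrite("pics/k.png",cv2.resize(c["image"][100:280,240:420],(600,600)))
E
```

```text
clock: 25.05
eef_pos: [0.4419, 0.1844, 0.132]
tool_rot: [0.8, 0.6, -0.002, -0.004]
ft_force: [-18.8, 5.3, 15.3]
grip_width: 0.0003
grasp_force: 0.0
t 25.05 pos [0.4419 0.1844 0.132 ] yaw -16.3 j6 2.25 -> shift [-0.3  5.1 15.9] turn [-0.01  -0.002  0.003] w 0.0003 F [-18.8   5.3  15.3]
red 259 [434.6 175.1] [177.6  94.2] 75.7 z 0.2006 mean [0.4609 0.1872 0.1386]
```

View pics/k.png

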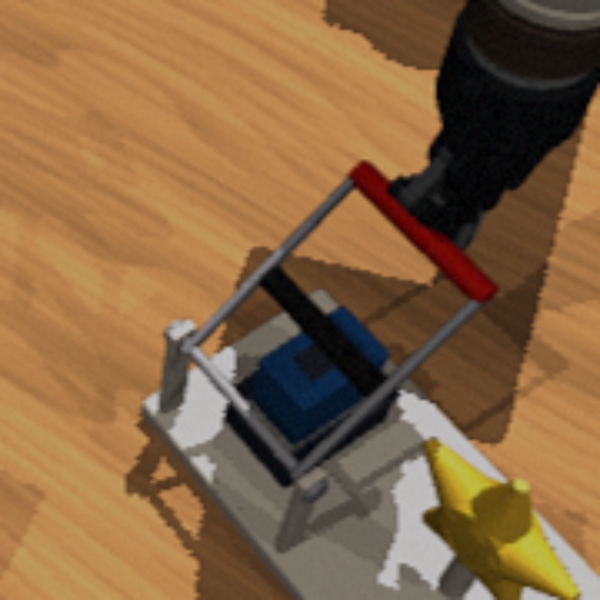

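The fingertips slipped off to the robot's side of the bar, which is at (425,230) in the crop with the clamp still partly up. Backing off, rising and measuring the bar again.

```bash
python3 -m creep '[[[0,-8,0],[-0.01,0,0.003]],[[0,-15,-5],[0,0,0]],[[0,0,-40],[0,0,0]],[[0,0,-50],[0,0,0]],[[0,0,-30],[0,0,0]],[[0,0,0],[0,0,0]],[[0,0,0],[0,0,0]]]'
python3 - <<'E'
from h import *
u=np.array([.959,-.284]);C=np.array([.5233,.160])
c,P=wcloud(); im=c["image"].astype(int)
m=(im[...,2]>100)&(im[...,1]<70)&(im[...,0]<70)&(P[...,2]>.1); rect(P,m,"red")
p=P[m]; x=((p[:,:2]-C)@u).mean(); a=np.arcsin((np.median(p[:,2])-.116)/.145); bx=.065-.145*np.cos(a); print("lamp x",x, "a",a,"x from a",bx)
go([*(C+(bx+.004)*u),np.median(p[:,2])+.01],-16.5)
E
```

```text
clock: 25.98
eef_pos: [0.424, 0.1892, 0.2553]
tool_rot: [0.802, 0.597, 0.003, 0.004]
ft_force: [1.0, -0.3, -1.4]
grip_width: 0.0002
grasp_force: 0.0
red 1367 [475.3 174.2] [106.9  15.7] 73.0 z 0.2018 mean [0.4764 0.1754 0.2017]
lamp x -0.0493493544591414 a 0.6333520178242631 x from a -0.05187698157264574
t 26.02 pos [0.4238 0.189  0.2548] yaw -16.7 j6 2.29 -> shift [ 0.6 55.3 43.6] turn [ 0.01   0.001 -0.003] w 0.0001 F [ 0.2  0.2 -0.7]
```

It slipped at the start (clamp now at 0.63 rad). A firmer way is to grip the round bar and carry it along the arc.

```bash
python3 -m creep '[[[0,0,0],[0.01,0.001,-0.003]],[[0.6,15,0],[0,0,0]],[[0,25,0],[0,0,0]],[[0,11,0],[0,0,0]],[[0,0,0],[0,0,0]],[[0,0,30],[0,0,0]],[[0,0,35],[0,0,0]],[[0,0,17],[0,0,0]],[[0,0,0],[0,0,0]]]' 55
python3 - <<'E'
from h import *
u=np.array([.959,-.284]);C=np.array([.5233,.160])
go([*(C-.0519*u),.173],-16.5)
E
python3 -m creep '[[[0,0,0],[0,0,0]],[[0,0,0],[0,0,0]],[[0,0,0],[0,0,0]],[[0,0,0],[0,0,0]],[[0,0,0],[0,0,0]],[[0,0,0],[0,0,0]]]' 5
```

```text
clock: 27.15
eef_pos: [0.4722, 0.1752, 0.1729]
tool_rot: [0.801, 0.598, -0.001, -0.0]
ft_force: [1.5, 1.0, 0.0]
grip_width: 0.0548
grasp_force: 0.0
t 27.15 pos [0.4722 0.1752 0.1729] yaw -16.5 j6 2.21 -> shift [-0.1  1.4 -0.1] turn [-0.001  0.     0.   ] w 0.0548 F [1.5 1.  0. ]
clock: 27.9
eef_pos: [0.4735, 0.1762, 0.175]
tool_rot: [0.801, 0.599, 0.002, -0.0]
ft_force: [-4.4, 1.2, 6.0]
grip_width: 0.0052
grasp_force: 3.4
```

```bash
python3 - <<'E'
from h import *
u=np.array([.959,-.284]);C=np.array([.5233,.160])
c,P=wcloud(); im=c["image"].astype(int)
m=(im[...,2]>100)&(im[...,1]<70)&(im[...,0]<70)&(P[...,2]>.1)
if m.sum()>5:
    rect(P,m,"red"); p=P[m]; print("lamp x",((p[:,:2]-C)@u).mean(),"zpct",np.percentile(p[:,2],[5,50,95]))
s=vision.camera("scene")
a=cv2.resize(s["image"][100:260,240:400],(400,400)); b=cv2.resize(c["image"],(400,300))
o=np.zeros((400,800,3),np.uint8); o[:,:400]=a; o[:300,400:]=b; cv2.imwrite("pics/l.png",o)
E
```

```text
red 2144 [472.  175.3] [107.3  14.9] 72.7 z 0.1978 mean [0.4797 0.1975 0.1974]
lamp x -0.05241084852285175 zpct [0.19450724 0.19780916 0.19904975]
```

View pics/l.png

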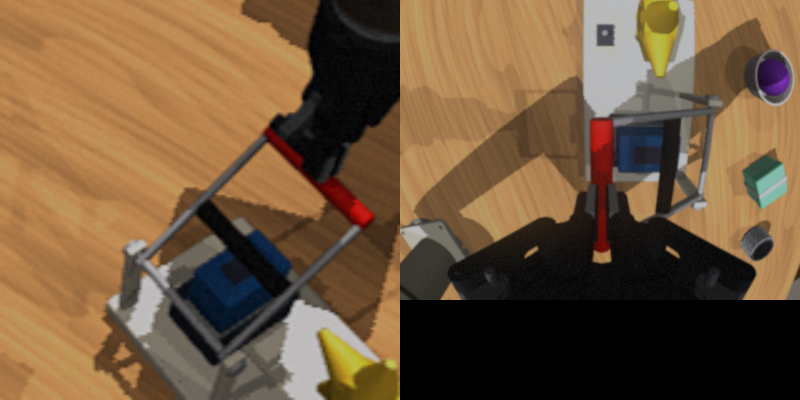

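```bash
python3 - <<'E'
from h import *
c,P=wcloud(); s=bot.get_obs(); im=c["image"].astype(int); M=R.from_quat(s["tool_rot"]).as_matrix(); Q=(P-s["eef_pos"])@M*1000
m=(im[...,2]>90)&(im[...,1]<70)&(im[...,0]<70)&(P[...,2]>.1)
q=Q[m]; rows=np.nonzero(m)[0]
for r0 in range(150,330,15):
    k=(rows>=r0)&(rows<r0+15)
    if k.any(): print(r0,k.sum(),"x",np.percentile(q[k,0],[5,95]).round(),"y",np.percentile(q[k,1],[2,98]).round(1),"z",np.percentile(q[k,2],[5,50,95]).round(1))
f=(abs(Q[...,0])<20)&(abs(Q[...,1])<40)&(Q[...,2]>-60)&(Q[...,2]<10)&~m
print("finger pts",f.sum(),[np.percentile(Q[f][:,i],[1,50,99]).round(1) for i in range(3)])
E
```

```text
150 364 x [47. 52.] y [-7.7  7. ] z [-23.8 -21.9 -17.6]
165 446 x [39. 47.] y [-7.8  7. ] z [-23.8 -22.1 -18.1]
180 418 x [32. 39.] y [-7.4  6.6] z [-23.8 -22.3 -18.8]
195 360 x [24. 31.] y [-5.3  6.7] z [-24.  -22.6 -20.1]
210 334 x [15. 23.] y [-5.   6.9] z [-24.  -22.6 -19.7]
225 198 x [ 7. 14.] y [-4.4  7. ] z [-24.1 -23.  -19.7]
240 33 x [1. 6.] y [-6.   1.5] z [-24.5 -23.3 -22.4]
255 22 x [-13.   5.] y [-10.   38.6] z [-40.7 -23.8 -23. ]
270 130 x [-23. -14.] y [-2.4  2.2] z [-24.4 -23.3 -22.2]
285 133 x [-35. -24.] y [-9.6  2.3] z [-24.2 -23.4 -22.5]
300 161 x [-47. -36.] y [-3.9  4.7] z [-24.2 -23.3 -22.1]
315 127 x [-54. -47.] y [-6.3 32.9] z [-24.9 -23.2 -21.1]
finger pts 2323 [array([-10.9,   9. ,  17.7]), array([-15.8,  -0.7,  15.6]), array([-59.9, -41.8, -17. ])]
```

```bash
python3 -m creep '[[[0,0,0],[0,0,0]],[[0,0,0],[0,0,0]]]' 5
python3 - <<'E'
from h import *
u=np.array([.959,-.284]);C=np.array([.5233,.160])
go([*(C-.0547*u),.171],-16.5)
print(bot.get_obs()["grasp_force"])
E
```

```text
clock: 28.3
eef_pos: [0.4735, 0.1762, 0.175]
tool_rot: [0.801, 0.599, 0.002, -0.0]
ft_force: [-3.5, 2.3, 4.8]
grip_width: 0.005
grasp_force: 3.4
t 28.3 pos [0.4735 0.1762 0.175 ] yaw -16.5 j6 2.21 -> shift [-1.5 -2.4  4. ] turn [ 0.001 -0.003  0.001] w 0.005 F [-3.5  2.3  4.8]
3.381370324641466
```

The bar is between the fingers but not really gripped. Opening to a loose straddle, which worked before, going deeper, and carrying it down to about 0.25 rad.

```bash
python3 -m creep '[[[0,0,0],[0,0,0]],[[0,0,0],[0,0,0]],[[0,0,0],[0,0,0]],[[0,-3,8],[0,0,0]],[[0,-5,5],[0,0,0]],[[0,-5.5,7],[0,0,0]],[[0,-5,7],[0,0,0]],[[0,-4,8],[0,0,0]],[[0,-3,8],[0,0,0]],[[0,-2.3,8],[0,0,0]],[[0,-1,8],[0,0,0]],[[0,0,0],[0,0,0]]]' 32
python3 - <<'E'
from h import *
u=np.array([.959,-.284]);C=np.array([.5233,.160])
go([*(C-.0825*u),.114],-16.5)
c,P=wcloud(); im=c["image"].astype(int)
m=(im[...,2]>100)&(im[...,1]<70)&(im[...,0]<70)&(P[...,2]>.1); rect(P,m,"red"); p=P[m]
print("lamp x",((p[:,:2]-C)@u).mean(),"a",np.arcsin((np.percentile(p[:,2],60)-.116)/.145))
E
```

```text
clock: 29.8
eef_pos: [0.4458, 0.184, 0.1143]
tool_rot: [0.801, 0.599, 0.001, -0.0]
ft_force: [3.4, -0.9, -0.7]
grip_width: 0.0316
grasp_force: 1.1
t 29.8 pos [0.4458 0.184  0.1143] yaw -16.5 j6 2.25 -> shift [-1.1 -1.4  0.3] turn [ 0.    -0.002  0.   ] w 0.0316 F [ 3.4 -0.9 -0.7]
red 4166 [454.4 183.7] [101.8  14.9] 73.6 z 0.1547 mean [0.4571 0.1941 0.1543]
lamp x -0.07319152746562392 a 0.2717420711263485
```

Clamp at 0.27 rad. Rising, shutting the fingers and pressing nearly straight down.

```bash
python3 -m creep '[[[0,0,0],[0,0,0]],[[0,0,0],[0,0,0]],[[0,0,-20],[0,0,0]],[[0,0,-30],[0,0,0]],[[0,0,-12],[0,0,0]],[[0,8.5,0],[0,0,0]],[[0,0,0],[0,0,0]],[[0,0,0],[0,0,0]]]' 50
python3 -m creep '[[[0,0,0],[0,0,0]],[[0,0,0],[0,0,0]],[[0,0,0],[0,0,0]],[[0,0,0],[0,0,0]],[[0,0,0],[0,0,0]]]' 0
python3 - <<'E'
from h import *
u=np.array([.959,-.284]);C=np.array([.5233,.160])
go([*(C-.0733*u),.157],-16.5)
E
```

```text
clock: 30.85
eef_pos: [0.4538, 0.1809, 0.176]
tool_rot: [0.801, 0.598, 0.0, -0.0]
ft_force: [0.4, 0.5, 0.2]
grip_width: 0.0501
grasp_force: 0.0
clock: 31.48
eef_pos: [0.4544, 0.1813, 0.1773]
tool_rot: [0.801, 0.598, 0.001, 0.0]
ft_force: [0.1, 0.8, 0.1]
grip_width: -0.0005
grasp_force: 0.0
t 31.48 pos [0.4544 0.1813 0.1773] yaw -16.5 j6 2.24 -> shift [-0.9 -1.3 20.3] turn [ 0.002 -0.002  0.   ] w -0.0005 F [0.1 0.8 0.1]
```

```bash
python3 -m creep '[[[0,0,10],[0,0,0]],[[0,0,10],[0,0,0]],[[0,-1.5,6],[0,0,0]],[[0,-1.5,6],[0,0,0]],[[0,-1,6],[0,0,0]],[[0,0,0],[0,0,0]]]'
python3 -m creep '[[[0,-1,5],[0,0,0]],[[0,-0.5,5],[0,0,0]],[[0,0,4],[0,0,0]],[[0,0,0],[0,0,0]]]'
python3 - <<'E'
from h import *
u=np.array([.959,-.284]);C=np.array([.5233,.160])
go([*(C-.0785*u),.116],-16.5)
E
```

```text
clock: 32.22
eef_pos: [0.4502, 0.1824, 0.1387]
tool_rot: [0.801, 0.598, 0.001, 0.0]
ft_force: [-0.2, 0.2, -0.8]
grip_width: -0.0001
grasp_force: 0.0
clock: 32.72
eef_pos: [0.4492, 0.1828, 0.1249]
tool_rot: [0.801, 0.598, 0.001, 0.0]
ft_force: [-0.3, 1.3, -0.5]
grip_width: -0.0001
grasp_force: 0.0
t 32.73 pos [0.4492 0.1828 0.1249] yaw -16.5 j6 2.25 -> shift [-0.8 -1.   8.9] turn [ 0.002 -0.001  0.   ] w -0.0001 F [-0.3  1.3 -0.5]
```

```bash
python3 - <<'E'
from h import *
u=np.array([.959,-.284]);C=np.array([.5233,.160])
c,P=wcloud(); im=c["image"].astype(int); s=bot.get_obs()
m=(im[...,2]>90)&(im[...,1]<70)&(im[...,0]<70)&(P[...,2]>.09)&(np.hypot(P[...,0]-.45,P[...,1]-.183)<.09); rect(P,m,"red"); p=P[m]
print("lamp x",((p[:,:2]-C)@u).mean(),"zpct",np.percentile(p[:,2],[5,50,95]).round(4))
M=R.from_quat(s["tool_rot"]).as_matrix();Q=(P-s["eef_pos"])@M*1000
for lo in range(-60,60,10):
    k=m&(Q[...,0]>=lo)&(Q[...,0]<lo+10)
    if k.any(): print(lo,k.sum(),"y",np.percentile(Q[k][:,1],[2,98]).round(1),"z",np.percentile(Q[k][:,2],[5,50]).round(1))
E
```

```text
red 2387 [464.9 169.4] [ 89.5 128.2] 23.9 z 0.1465 mean [0.4604 0.2103 0.1466]
lamp x -0.07459835079647319 zpct [0.1428 0.1465 0.1481]
-60 30 y [-2.3  2.2] z [-23.1 -22.3]
-50 32 y [-1.6 70.7] z [-23.2 -22.3]
-30 4 y [71.5 83.6] z [1.1 7.7]
-20 1 y [84.9 84.9] z [1.1 1.1]
-10 4 y [-32.   32.9] z [-78.3 -77.6]
0 116 y [-10.5   9.2] z [-24.  -20.8]
10 424 y [-3.5  9.5] z [-23.4 -21.7]
20 468 y [-3.8  9.3] z [-23.  -21.6]
30 537 y [-4.9  9.6] z [-23.  -21.4]
40 551 y [-4.9  9.4] z [-23.  -21.4]
50 220 y [-4.3  8.3] z [-22.9 -20.8]
```

The bar top consistently sits about 23 mm above the TCP reading. So the shut fingertips effectively end there, and the tips are on top of the bar now (clamp ≈0.22 rad). Lifting slightly, shifting toward the hinge for a safe seat, and pressing deeper while watching the force.

```bash
python3 -m creep '[[[0,0,-8],[0,0,0]],[[0,4,0],[0,0,0]],[[0,0,6],[0,0,0]],[[0,-0.5,5],[0,0,0]],[[0,-0.5,5],[0,0,0]],[[0,0,0],[0,0,0]]]'
python3 -m creep '[[[0,-0.7,5],[0,0,0]],[[0,-0.5,4],[0,0,0]],[[0,0,0],[0,0,0]]]'
python3 - <<'E'
from h import *
u=np.array([.959,-.284]);C=np.array([.5233,.160])
go([*(C-.077*u),.093],-16.5)
c,P=wcloud(); im=c["image"].astype(int); s=bot.get_obs()
M=R.from_quat(s["tool_rot"]).as_matrix();Q=(P-s["eef_pos"])@M*1000
m=(im[...,2]>90)&(im[...,1]<70)&(im[...,0]<70)&(Q[...,0]>10)&(Q[...,0]<55)&(abs(Q[...,1])<20)
p=P[m]; print(m.sum(),"y",np.percentile(Q[m][:,1],[2,98]).round(1),"bar top",np.percentile(p[:,2],[50,90,95]).round(4))
E
```

```text
clock: 33.52
eef_pos: [0.4517, 0.1819, 0.1166]
tool_rot: [0.801, 0.598, 0.001, 0.0]
ft_force: [-0.3, -0.9, 0.6]
grip_width: -0.0001
grasp_force: 0.0
clock: 33.9
eef_pos: [0.4509, 0.1823, 0.1078]
tool_rot: [0.801, 0.598, 0.001, 0.0]
ft_force: [0.6, -0.3, 0.3]
grip_width: 0.0001
grasp_force: 0.0
t 33.9 pos [0.4509 0.1823 0.1078] yaw -16.5 j6 2.24 -> shift [-0.9 -1.3 14.8] turn [ 0.002 -0.001  0.   ] w 0.0001 F [ 0.6 -0.3  0.3]
2280 y [-9.7  5.1] bar top [0.1294 0.1307 0.1311]
```

The bar follows (clamp ≈0.10 rad). Pressing on.

```bash
python3 -m creep '[[[0,-0.5,5],[0,0,0]],[[0,0,5],[0,0,0]],[[0,0,3],[0,0,0]],[[0,0,2],[0,0,0]],[[0,0,0],[0,0,0]]]'
python3 -m creep '[[[0,0,2],[0,0,0]],[[0,0,2],[0,0,0]],[[0,0,0],[0,0,0]]]'
cat > m.py <<'E'
from h import *
c,P=wcloud(); im=c["image"].astype(int); s=bot.get_obs()
M=R.from_quat(s["tool_rot"]).as_matrix();Q=(P-s["eef_pos"])@M*1000
m=(im[...,2]>90)&(im[...,1]<70)&(im[...,0]<70)&(Q[...,0]>10)&(Q[...,0]<55)&(abs(Q[...,1])<20)
p=P[m]; t=np.percentile(p[:,2],95)
print(m.sum(),"F",s["ft_force"].round(1),"tcp z",s["eef_pos"][2].round(4),"y",np.percentile(Q[m][:,1],[2,98]).round(1),"bar top",t.round(4),"a",np.arcsin((t-.116)/.145).round(3))
E
python3 m.py
```

```text
clock: 34.58
eef_pos: [0.4508, 0.1824, 0.0929]
tool_rot: [0.801, 0.598, 0.001, 0.001]
ft_force: [0.5, -0.3, 0.8]
grip_width: 0.0001
grasp_force: 0.0
clock: 34.95
eef_pos: [0.4511, 0.1825, 0.0921]
tool_rot: [0.801, 0.598, 0.002, 0.001]
ft_force: [-7.4, -3.7, 21.5]
grip_width: -0.0
grasp_force: 10.6
2326 F [-7.7 -2.8 20.8] tcp z 0.0921 y [-10.4   4.5] bar top 0.116 a -0.0
```

At the stop: 21 N, bar top 0.116 m (angle ≈0). Withdrawing straight up and checking.

```bash
python3 -m creep '[[[0,0,0],[0,0,0]],[[0,0,0],[0,0,0]],[[0,0,-10],[0,0,0]],[[0,0,-40],[0,0,0]],[[0,-40,-40],[0,0,0]],[[0,-40,-10],[0,0,0]],[[0,0,0],[0,0,0]],[[0,0,0],[0,0,0]]]'
python3 - <<'E'
from h import *
u=np.array([.959,-.284]);C=np.array([.5233,.160])
c,P=wcloud(); im=c["image"].astype(int)
m=(im[...,2]>90)&(im[...,1]<70)&(im[...,0]<70)&(P[...,2]>.08)&(np.hypot(P[...,0]-.447,P[...,1]-.183)<.06); rect(P,m,"red"); print(np.percentile(P[m][:,2],[50,95]).round(4))
m=(abs((P[...,:2]-C)@u)<.034)&(abs((P[...,:2]-C)@np.array([.284,.959]))<.04)&(P[...,2]>.085)&(P[...,2]<.1); rect(P,m,"packtop")
c=vision.camera("top")
for q in("favor_box","ramekin","slinky"):
    for r in vision.place_of(c,q)[:1]: print(q,round(r["score"],2),atz(c,r["position"],0).round(3))
print(bot.get_obs()["clock"])
E
```

```text
clock: 36.0
eef_pos: [0.3742, 0.2052, 0.1889]
tool_rot: [0.801, 0.598, 0.002, 0.001]
ft_force: [-0.2, 1.1, -0.7]
grip_width: -0.0001
grasp_force: 0.0
red 1410 [446.1 181.8] [80.7 87.1] 23.1 z 0.1151 mean [0.4483 0.185  0.1155]
[0.1151 0.1165]
packtop 1777 [521.1 153. ] [62.4 67.8] 73.5 z 0.0961 mean [0.5171 0.1624 0.0956]
favor_box 0.8 [0.736 0.013 0.   ]
ramekin 0.61 [0.754 0.2   0.   ]
slinky 0.85 [ 0.73  -0.147 -0.   ]
36.25
```

Clamp shut (bar top 0.115–0.1165 m), pack top 8 mm lower at 0.096 m, and the bystanders are where they started. Handing in.

```bash
python3 -c "
from workcell import workorder
print(workorder.job_done())"
```

```text
the job is handed in; nothing more can be done
None
```

The job is handed in, but no verdict came back. My last camera check had the pack pressed 8 mm down in the cradle, the clamp shut and staying shut after the arm let go, and the bystanders unmoved (favor box, ramekin and slinky were re-measured; the ball, sitting in the ramekin, was not).

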